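# Put the peg away in the box with the flush sliding lid

## Robot

A 7-joint arm with a two-finger parallel gripper is mounted at the origin on a cart in front of the work surface, level with it; the furniture and walls round the work are solid. World frame = base frame: x ahead of the robot, y to its left, z up, the work surface at z = 0. Lengths are in m, angles in rad, forces in N, time in s.
With the tool pointing down it reaches from about 0.425 to 0.925 m from the base axis. Payload 6.8 kg.
Tool frame: the origin (TCP) lies on the centre line of the jaws, within the pads' length; the fingertips stand 25 mm ahead of it and the grasp point (between the pads) lies 6 mm ahead of it; z points along the fingers, y is the line along which they close (so a half turn about z gives the same grasp; the last joint's range is limited). The gripper opens to 85 mm and grips with 20 to 120 N. Pads are 22 mm wide; open, the fingers measure 114 mm over their backs; the gripper's body (76 mm by 85 mm) begins 54 mm behind the grasp point. The pads swing forward as they close: fully open they stand 13 mm farther back than shut.
Start: joints at [1.015, 0.477, 0.022, 1.555, -0.011, 1.109, -0.083], TCP at [0.292, -0.608, 0.256] pointing down, gripper open.
Joint ranges: [-2.96, 2.96], [-0.34, 2.1], [-1.41, 1.46], [0.24, 2.44], [-1.37, 4.51], [0.17, 1.92], [-2.96, 2.96]. Speed limits (rad/s): [2.39, 2.39, 3.14, 3.14, 3.14, 3.14, 3.14].

## Interface

Orientations are given as a rotation vector (axis times angle).
In Python, from bench import telemetry, grab_frame, job gives the robot as it stands.
- The arm moves only by the tool apply_moves, never from a script. Its argument "rows" is a list of rows, each a list of 2 entries, a list of its own where there are three numbers: the shift along the tool's x, y, z each as a share of 250 mm, from -1 to 1, then the turn, a rotation vector about the tool's x, y, z each as a share of pi rad, from -1 to 1. A call has 1 to 10 rows; each row is the pose to reach, as a shift and turn from the pose commanded when the call began, along the tool's axes at that moment, turning the shorter way round; what a row does not reach only later rows make up. A row lasts 1/8 s, in which the tool goes at most 62.5 mm and 10.7 degrees, less where a joint would pass 70% of its speed; a pose out of reach is approached as far as the arm can. A call with a number of a shift or a turn outside -1 to 1 is refused whole. A call with a gripper value outside its range is refused whole. "jaw" is the gripper's target within -1 to 1 (fully open at 1, half-way at 0, shut at -1), set as the call begins (left out, the last holds). The fingers move at their own pace and stop on an object; "newtons" is the grip in N (left out, the last holds). Time passes only in rows, so rows that repeat a pose let the fingers close. It gives the time, the measured TCP pose, the force, the opening and the grip force at its end, in the units of the state.
- telemetry.get_obs(): the state, without advancing time (a new reading comes with each control period).
- grab_frame(name): name is "scene" or "top"; returns a dict with "frame" (400x640x3 uint8, red, green, blue), "vertical_fov" (degrees; the focal length in pixels is half the picture's height over the tangent of half this angle, whatever the lens; pixels are square), "cx", "cy" (the principal point, pixels), "origin" and "attitude" of the camera in the world. Camera axes: x right, y up, looking along -z (the intrinsics and any distortion apply to the point x, -y, -z); pixel columns grow to the right and rows downward; lengths in m; the calibration is good to about 2 mm. A picture is of the moment at which its call begins. There is no depth.
- job.hand_in(): hands the job in; it is judged then, once.
The state is a dict: "clock": time; "joints": joint angles; "qvel": joint speeds; "tau": joint torques, N m; "tcp_pos": TCP position; "orientation": TCP orientation; "contact_force": force on the tool from outside, world axes, zero at the start; "moment": the same for the moment, N m; "grip_width": finger opening in m; "gripper_force": force on a finger pad.
Only numpy, scipy, OpenCV 4.12 (cv2) and the standard library are available. Lean on these libraries where they do the work, as an engineer would, in place of code of your own. Each camera call takes 0.05 s, during which the arm holds its last target. There are 200 camera calls.

## Task

The wooden box has a flush lid without a handle, which has to be pressed on and dragged along: slide it fully open, lay the loose wooden peg inside on the box's floor, then slide the lid fully shut again and let go. Press only as firmly as the lid needs, never harder than 20 N on any part of the box, and leave the other things on the worktop where they are.

Things in the scene. Friction and masses are not known exactly. Their poses are not given: they have to be found in the camera images.
- box: Wooden box, 116 wide (x) by 220 long (y), fixed to the worktop; origin on the worktop under its middle, z up, y along the lid's run. Its 8 mm side walls are 60 high half-way along; their top slopes down 2.5 degrees towards +y: 65 at the closed -y end, 55 at the +y end, where the end wall is low (39) to let the lid pass over it. The lid lies between the side walls.
- rim_mid (a point): Point at the box's middle (x = y = 0), 60 above the worktop, level with the side walls' top there. The lid's upper face, parallel to that sloping top, lies anywhere from 0 to 6 below it (unmeasured: feel for it) and gives springily under a press, about 9 N per mm, up to a hard stop after 3.5 mm. Shut, the lid covers y -98 to 110 of the box.
- box_in (a point): Centre of the box's inner floor, 14 above the worktop; axes as the box. The floor spans x -50 to 50 and y -101 to 101.
- box_lid (a joint): How far the lid (plain light-wood panel, 98 x 208 x 8) is slid open along the box's +y, down the slope, in m: 0 shut, 0.105 fully open; then the box is uncovered from y -98 to +7 mm and the lid sticks out over the +y end. It stays where left. Its runners drag with about 4.5 N; a press of about 11 N carries it along. The press changes as it follows the slope: watch it.
- peg_mid (a point): Centre of the loose wooden clothes peg, 15 wide (x) by 72 long (y) by 12 high (z), lying flat on the worktop; this point is half-way up, 6 above what it lies on. Take it across its 15 mm width.
- beans: Bystander: big glass jar of beans with a grey lid, diameter 91, height 181; origin at its underside.
- rice: Bystander: glass jar of rice, diameter 81, height 163; origin at its underside.
- biscuits: Bystander: biscuit carton, 52 x 175 x 94 high; origin at its underside.
- tin: Bystander: low food tin, diameter 86, height 40; origin at its underside.
- mug: Bystander: mug, 92 x 127 x 95 high; origin at its underside.
- spoon: Bystander: metal spoon lying flat, 201 long, 14 high; origin at its underside.
- spice: Bystander: small spice jar, diameter 44, height 105; origin at its underside.
- water_glass: Bystander: drinking glass, diameter 81, height 103; origin at its underside.

How it is judged:
On the way, in this order (a step that is already met when the one before it is completed fails the run):
1. the lid is slid open (at least 90 mm) (value of joint box_lid above 0.09 m), for 0.2 s.
2. the peg lies inside on the box's floor, let go (x of peg_mid in the frame of box between -0.05 and 0.05 m and y of peg_mid in the frame of box between -0.1 and 0.1 m and z of peg_mid in the frame of box between 0.012 and 0.028 m and contact force between the fingers and peg below 0.1 N), for 0.2 s.
At the end, for the whole second after the job is handed in: The lid is shut to within 4 mm, the peg lies on the floor inside the box (its centre 12 to 28 mm above the worktop, within the inner walls) (value of joint box_lid below 0.004 m and x of peg_mid in the frame of box between -0.05 and 0.05 m and y of peg_mid in the frame of box between -0.1 and 0.1 m and z of peg_mid in the frame of box between 0.012 and 0.028 m); the robot touches nothing.
It fails at once if the box or its lid is pressed or pushed with more than 22 N (contact force between any of the fingers, the arm and box above 22 N).
It fails at once if a bystander is moved by more than 30 mm (distance of any of beans, rice, biscuits, tin, mug, spoon, spice, water_glass from where it was at the start of the episode above 0.03 m).
It also fails if it takes over 70 s, if anything falls off the work surface, if the arm or the gripper's body presses on something with over 40 N, if the wrist force passes 120 N, or if a joint passes its speed limit or range.

## Working session

There is one attempt and no reset: what is moved stays moved. The work goes in short steps, Python scripts to look and compute and a tool call to move; the robot and the scene stay as the last step left them, time stands still between calls to the robot, and variables do not carry over. Pictures are saved under pics/ and viewed, at most 10 in all, crops included, and the job is handed in when it is done.

Besides the shell and the picture viewer there is one more tool, called as name([rows], argument=value, ...), one row to a line, values as JSON. apply_moves: Moves the arm, as the interface text tells. Its arguments: {"type":"object","properties":{"rows":{"type":"array"},"jaw":{"type":"number"},"newtons":{"type":"number"}},"required":["rows"]}

```bash
mkdir -p pics; python3 - <<'E'
from bench import telemetry, grab_frame
import cv2
o=telemetry.get_obs()
for k,v in o.items(): print(k,v)
for n in("scene","top"):
    f=grab_frame(n); cv2.imwrite(f"pics/{n}0.png",f["frame"][:,:,::-1]); print({k:v for k,v in f.items() if k!="frame"})
E
```

```text
clock 0.0
joints [ 1.01490645  0.4778343   0.02232087  1.55646681 -0.01150847  1.10925914
 -0.08310417]
qvel [ 0.00104356  0.00127618 -0.00028581  0.00106069 -0.00166836 -0.00094778
  0.00016949]
tau [-3.46120951e-04 -5.96443212e+01  1.60778124e+00 -2.81199718e+01
  1.24311840e-02  9.30139533e-03 -2.70689412e-06]
tcp_pos [ 0.29202398 -0.60795723  0.25529587]
orientation [-3.06144910e+00 -6.97179579e-01  8.26235926e-04]
contact_force [-0.01163489  0.70545261 -1.42776457]
moment [ 0.00504079 -0.0690728  -0.02602423]
gripper_force 0.0
grip_width 0.08508497759893763
{'vertical_fov': 46.16025372289653, 'cx': 319.21164069577196, 'cy': 201.53835288253285, 'origin': array([0.03776607, 0.75859119, 1.16323013]), 'attitude': array([ 0.25528999, -0.86658891, -2.40578669])}
{'vertical_fov': 45.20237096344992, 'cx': 317.62699331095286, 'cy': 200.72069572354474, 'origin': array([-0.20473507,  0.17987427,  1.46355922]), 'attitude': array([ 0.33713741, -0.44370481, -1.7827453 ])}
```

View pics/top0.png

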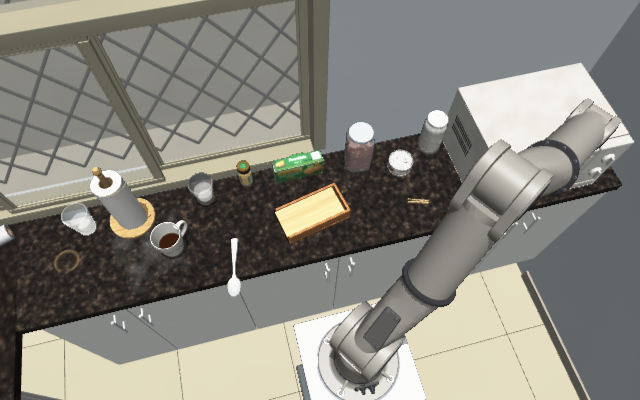

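View pics/scene0.png

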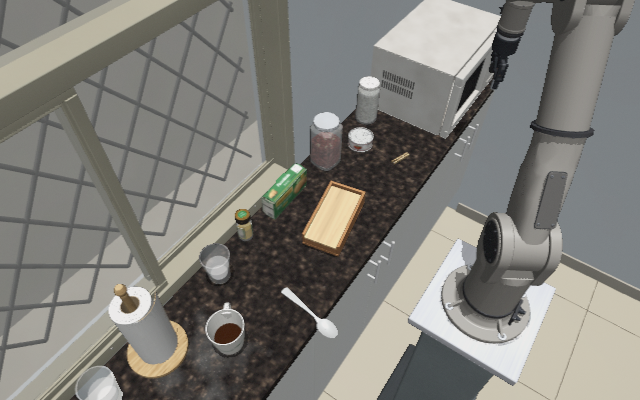

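Top view: the box is at about (313,213), the peg at (418,201), and the tin, rice and biscuits stand behind them. I need enlarged crops.

```bash
python3 - <<'E'
import cv2,numpy as np
t=cv2.imread("pics/top0.png");s=cv2.imread("pics/scene0.png")
a=cv2.resize(t[175:250,265:365],(800,600),interpolation=cv2.INTER_CUBIC); cv2.imwrite("pics/c1.png",a)
b=cv2.resize(s[175:262,290:380],None,fx=6,fy=6,interpolation=cv2.INTER_CUBIC)
p=cv2.resize(t[185:215,400:440],(240,180),interpolation=cv2.INTER_CUBIC)
q=cv2.resize(s[140:175,380:420],(240,210),interpolation=cv2.INTER_CUBIC)
c=np.zeros((522,790,3),np.uint8); c[:522,:540]=b; c[:180,545:785]=p; c[200:410,545:785]=q
cv2.imwrite("pics/c2.png",c)
E
```

```text
(no output)
```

View pics/c1.png

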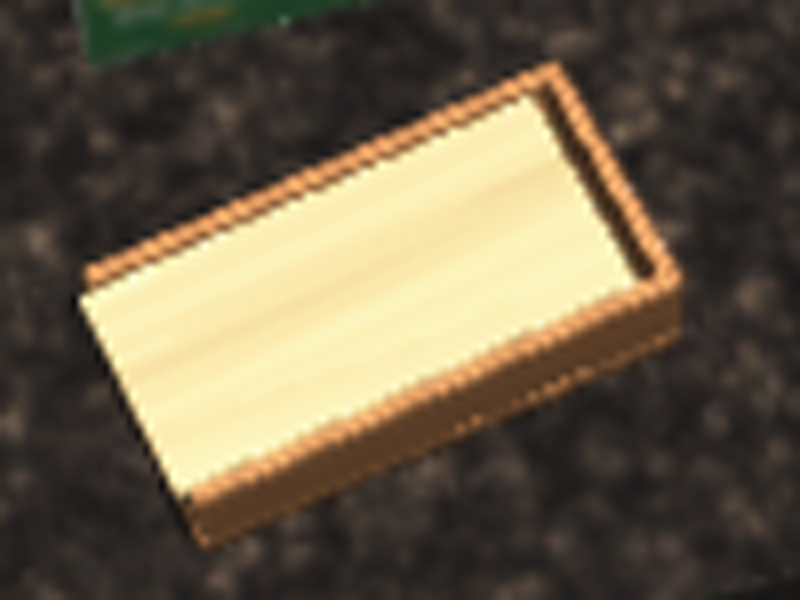

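View pics/c2.png

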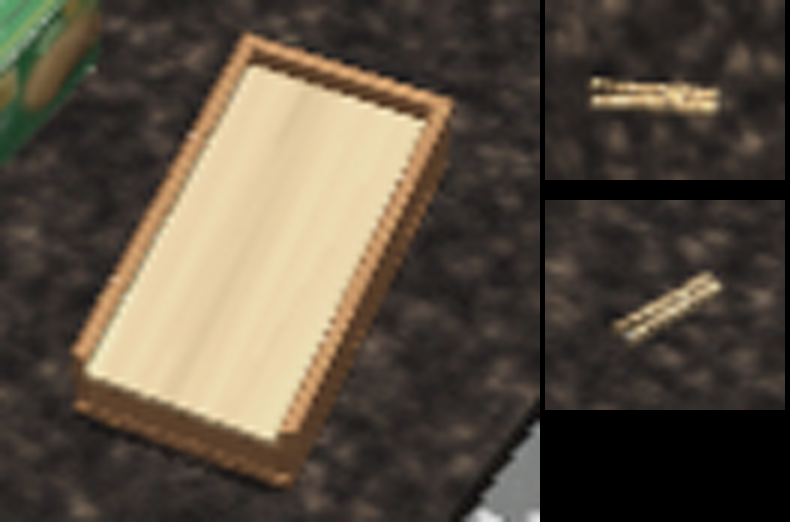

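Box's high closed wall (-y end) is at the robot's right; corners read off both crops. Now fit the box pose and the peg.

```bash
cat > h.py <<'E'
import numpy as np,cv2
from scipy.spatial.transform import Rotation as R
from scipy.optimize import least_squares
C={"scene":dict(f=200/np.tan(np.radians(46.16025372/2)),c=(319.2116,201.5384),o=np.array([0.03776607,0.75859119,1.16323013]),R=R.from_rotvec([0.25528999,-0.86658891,-2.40578669])),
"top":dict(f=200/np.tan(np.radians(45.20237096/2)),c=(317.627,200.7207),o=np.array([-0.20473507,0.17987427,1.46355922]),R=R.from_rotvec([0.33713741,-0.44370481,-1.7827453]))}
def proj(n,P,k=0):
    c=C[n];q=c["R"].inv().apply(np.atleast_2d(P)-c["o"]);x=q[:,0]/-q[:,2];y=-q[:,1]/-q[:,2]
    s=1+k*(x*x+y*y)
    return np.c_[c["f"]*x*s+c["c"][0],c["f"]*y*s+c["c"][1]]
def back(n,uv,z,k=0):
    return least_squares(lambda p:(proj(n,[p[0],p[1],z],k)[0]-uv),[0.6,0]).x
def W(p,P):
    P=np.atleast_2d(P)/1000.;c,s=np.cos(p[2]),np.sin(p[2])
    return np.c_[p[0]+c*P[:,0]-s*P[:,1],p[1]+s*P[:,0]+c*P[:,1],P[:,2]]
E
cat > fit.py <<'E'
from h import *
T=[(58,-110,65,557,62),(-58,-110,65,682,275),(-58,-110,0,682,338),(-58,110,0,207,550),(-58,110,55,190,495),(58,110,55,85,268)]
S=[(58,-110,65,250,35),(-58,-110,65,453,102),(58,110,55,75,352),(58,110,0,78,405),(-58,110,0,290,487),(-58,110,55,298,432)]
T=np.array(T,float);S=np.array(S,float)
tuv=(T[:,3:]+.5)/8-.5+[265,175]; suv=(S[:,3:]+.5)/6-.5+[290,175]
def res(p,which="ts"):
    r=[]
    if "t" in which:r.append(proj("top",W(p,T[:,:3]))-tuv)
    if "s" in which:r.append(proj("scene",W(p,S[:,:3]))-suv)
    return np.vstack(r).ravel()
for w in("ts","t","s"):
    s=least_squares(res,[0.6,0.1,0.2],args=(w,));print(w,s.x.round(4),s.fun.reshape(-1,2).round(1).tolist())
for n,o,pts in(("top",(400,185),[(48,92),(173,98)]),("scene",(380,140),[(77,132),(169,81)])):
    e=[back(n,(np.array(p)+.5)/6-.5+o,.009) for p in pts];d=e[0]-e[1]
    print(n,np.round(e,4).tolist(),"mid",np.mean(e,0).round(4),"len",np.hypot(*d).round(4),"ang of y axis",np.arctan2(-d[0],d[1]).round(3))
from bench import telemetry
t=telemetry.get_obs()["tcp_pos"];print(proj("top",t),proj("scene",t))
E
python3 fit.py
```

```text
ts [0.4846 0.0104 0.1945] [[1.1, -1.0], [1.4, 0.2], [0.1, 1.0], [0.1, 0.5], [1.4, 0.7], [0.1, -0.2], [-0.7, -1.1], [0.1, -0.9], [-0.8, -0.0], [-1.0, 1.9], [-0.3, 1.5], [-0.8, 0.2]]
t [0.486  0.0124 0.1957] [[0.3, -1.2], [0.7, -0.1], [-0.6, 0.7], [-0.6, 0.3], [0.7, 0.5], [-0.6, -0.4]]
s [0.4837 0.0083 0.1911] [[0.1, -1.4], [0.8, -1.1], [-0.2, -0.5], [-0.4, 1.4], [0.2, 1.2], [-0.3, -0.2]]
top [[0.4611, -0.3176], [0.4397, -0.3855]] mid [ 0.4504 -0.3516] len 0.0712 ang of y axis -0.305
scene [[0.4617, -0.3202], [0.438, -0.3875]] mid [ 0.4499 -0.3538] len 0.0713 ang of y axis -0.338
[[536.77348712 188.11756599]] [[492.15457977  77.3949816 ]]
```

```bash
cat >> h.py <<'E'
BOX=[0.485,0.0105,0.194]
def go(pos,yaw,base=None):
    from bench import telemetry
    o=telemetry.get_obs(); p,r=(o["tcp_pos"],R.from_rotvec(o["orientation"])) if base is None else base
    t=R.from_euler("z",yaw)*R.from_euler("x",np.pi)
    d=r.inv().apply(np.array(pos)-p)/.25; w=(r.inv()*t).as_rotvec()/np.pi
    print("t",round(o["clock"],2),"tcp",o["tcp_pos"].round(4),"F",o["contact_force"].round(1),"w",round(o["grip_width"],4),"shift",d.round(4).tolist(),"turn",w.round(4).tolist())
E
python3 - <<'E'
from h import *
print("tin",back("top",(401,157),.04),"rice lid",back("top",(435,119),.163), "biscuit top near edge",back("top",(300,160),.094))
g=W(BOX,[0,-60,0])[0];print(g)
go([g[0],g[1],.25],1.765)
E
```

```text
tin [ 0.61440908 -0.34181588] rice lid [ 0.65911442 -0.4575687 ] biscuit top near edge [0.65639043 0.01208535]
[ 0.49656712 -0.04837446  0.        ]
t 0.1 tcp [ 0.2921 -0.608   0.2555] F [ 0.5 -0.6 -0.5] w 0.0853 shift [1.7067, -1.6635, 0.0242] turn [-0.0004, -0.0003, -0.4193]
```

apply_moves([
  [[0.85,-0.83,0],[0,0,-0.21]],
  [[0.85,-0.83,0],[0,0,-0.21]],
  [[0.85,-0.83,0],[0,0,-0.21]],
  [[0.85,-0.83,0],[0,0,-0.21]],
  [[0.85,-0.83,0],[0,0,-0.21]],
  [[0.85,-0.83,0],[0,0,-0.21]],
  [[0.85,-0.83,0],[0,0,-0.21]],
], jaw=-1, newtons=20)

```text
clock: 0.98
tcp_pos: [0.3936, -0.33, 0.2562]
orientation: [2.672, 1.652, -0.001]
contact_force: [-0.5, -0.6, 0.6]
grip_width: 0.0
gripper_force: 0.0
```

```bash
python3 - <<'E'
from h import *
g=W(BOX,[0,-60,0])[0]
go([g[0],g[1],.16],1.765)
E
```

```text
t 0.97 tcp [ 0.3936 -0.33    0.2562] F [-0.5 -0.6  0.6] w 0.0 shift [1.1918, -0.1353, 0.3843] turn [-0.0001, 0.0001, -0.2094]
```

apply_moves([
  [[0.96,-0.11,0.3],[0,0,-0.2094]],
  [[0.96,-0.11,0.3],[0,0,-0.2094]],
  [[0.96,-0.11,0.3],[0,0,-0.2094]],
  [[0.96,-0.11,0.3],[0,0,-0.2094]],
  [[0.96,-0.11,0.3],[0,0,-0.2094]],
  [[0.96,-0.11,0.3],[0,0,-0.2094]],
])

```text
clock: 1.72
tcp_pos: [0.4765, -0.1039, 0.1809]
orientation: [-1.998, -2.424, 0.001]
contact_force: [0.8, -0.1, -0.2]
grip_width: -0.0
gripper_force: 0.0
```

```bash
python3 - <<'E'
from h import *
g=W(BOX,[0,-60,0])[0]
go([g[0],g[1],.105],1.765)
E
```

```text
t 1.73 tcp [ 0.4765 -0.1039  0.1809] F [ 0.8 -0.1 -0.2] w -0.0 shift [0.2027, 0.1216, 0.3036] turn [-0.0003, 0.0, -0.0006]
```

apply_moves([
  [[0.203,0.122,0.3],[0,0,0]],
  [[0.203,0.122,0.304],[0,0,0]],
  [[0.203,0.122,0.304],[0,0,0]],
  [[0.203,0.122,0.304],[0,0,0]],
])

```text
clock: 2.22
tcp_pos: [0.4971, -0.0492, 0.1061]
orientation: [1.998, 2.422, -0.001]
contact_force: [-0.5, -1.1, 0.6]
grip_width: -0.0002
gripper_force: 0.0
```

```bash
python3 - <<'E'
from h import *
import cv2
from bench import grab_frame
a=grab_frame("top")["frame"][:,:,::-1];b=grab_frame("scene")["frame"][:,:,::-1]
c=np.hstack([cv2.resize(x,(400,400),interpolation=cv2.INTER_CUBIC) for x in(a[165:265,260:360],b[160:260,290:390])])
cv2.imwrite("pics/c3.png",c)
go([*W(BOX,[0,-60,0])[0][:2],.09],1.765)
E
```

```text
t 2.33 tcp [ 0.4973 -0.0488  0.1065] F [-0.2 -0.4  0.5] w -0.0003 shift [0.0024, -0.0027, 0.0659] turn [0.0005, 0.0005, -0.0009]
```

View pics/c3.png

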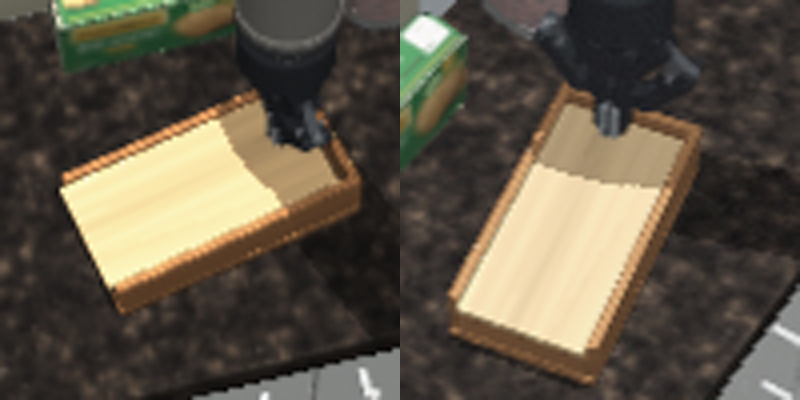

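The gripper is centred over the lid near its closed end. Next I feel for the lid.

apply_moves([
  [[0.002,-0.002,0.04],[0,0,0]],
  [[0.002,-0.002,0.06],[0,0,0]],
  [[0.002,-0.002,0.06],[0,0,0]],
  [[0.002,-0.002,0.06],[0,0,0]],
])

```text
clock: 2.82
tcp_pos: [0.4962, -0.0463, 0.0903]
orientation: [-1.995, -2.427, -0.0]
contact_force: [0.4, 0.3, -0.3]
grip_width: 0.0
gripper_force: 0.0
```

apply_moves([
  [[0,0,0.006],[0,0,0]],
  [[0,0,0.006],[0,0,0]],
  [[0,0,0.006],[0,0,0]],
])

```text
clock: 3.2
tcp_pos: [0.4962, -0.0463, 0.0889]
orientation: [1.995, 2.427, 0.0]
contact_force: [-0.8, -0.6, 0.5]
grip_width: -0.0002
gripper_force: 0.0
```

apply_moves([
  [[0,0,0.006],[0,0,0]],
  [[0,0,0.006],[0,0,0]],
  [[0,0,0.006],[0,0,0]],
])

```text
clock: 3.58
tcp_pos: [0.4961, -0.0463, 0.0873]
orientation: [-1.995, -2.427, -0.0]
contact_force: [-0.1, -0.3, 0.2]
grip_width: -0.0001
gripper_force: 0.0
```

apply_moves([
  [[0,0,0.005],[0,0,0]],
  [[0,0,0.005],[0,0,0]],
  [[0,0,0.005],[0,0,0]],
])

```text
clock: 3.95
tcp_pos: [0.4961, -0.0463, 0.086]
orientation: [-1.995, -2.427, 0.0]
contact_force: [-0.3, 0.0, 0.2]
grip_width: -0.0003
gripper_force: 0.0
```

apply_moves([
  [[0,0,0.004],[0,0,0]],
  [[0,0,0.004],[0,0,0]],
  [[0,0,0.004],[0,0,0]],
])

```text
clock: 4.32
tcp_pos: [0.4962, -0.0463, 0.085]
orientation: [-1.995, -2.427, -0.0]
contact_force: [-0.2, -0.1, 0.2]
grip_width: 0.0001
gripper_force: 0.0
```

apply_moves([
  [[0,0,0.005],[0,0,0]],
  [[0,0,0.005],[0,0,0]],
  [[0,0,0.005],[0,0,0]],
])

```text
clock: 4.7
tcp_pos: [0.4963, -0.0464, 0.084]
orientation: [1.995, 2.426, 0.0]
contact_force: [-1.1, -0.4, 3.6]
grip_width: -0.0001
gripper_force: 2.2
```

apply_moves([
  [[0,0,0.004],[0,0,0]],
  [[0,0,0.004],[0,0,0]],
  [[0,0,0.004],[0,0,0]],
])

```text
clock: 5.08
tcp_pos: [0.4964, -0.0464, 0.0833]
orientation: [1.995, 2.426, 0.0]
contact_force: [-2.8, 0.3, 9.1]
grip_width: 0.0003
gripper_force: 4.4
```

apply_moves([
  [[0,0,0.003],[0,0,0]],
  [[0,0,0.003],[0,0,0]],
  [[0.01,0,0.0034],[0,0,0]],
  [[0.02,0,0.0039],[0,0,0]],
  [[0.03,0,0.0043],[0,0,0]],
  [[0.04,0,0.0047],[0,0,0]],
  [[0.05,0,0.0052],[0,0,0]],
  [[0.06,0,0.0056],[0,0,0]],
])

```text
clock: 6.08
tcp_pos: [0.4938, -0.0332, 0.0822]
orientation: [1.996, 2.424, -0.002]
contact_force: [-2.3, -4.7, 11.5]
grip_width: -0.0001
gripper_force: 5.8
```

apply_moves([
  [[0.015,0,0.0016],[0,0,0]],
  [[0.03,0,0.0023],[0,0,0]],
  [[0.045,0,0.003],[0,0,0]],
  [[0.06,0,0.0036],[0,0,0]],
  [[0.075,0,0.0043],[0,0,0]],
  [[0.09,0,0.0049],[0,0,0]],
  [[0.09,0,0.0049],[0,0,0]],
])

```text
clock: 6.95
tcp_pos: [0.4893, -0.0105, 0.081]
orientation: [1.995, 2.425, -0.001]
contact_force: [-2.1, -2.7, 13.0]
grip_width: -0.0001
gripper_force: 6.5
```

```bash
python3 - <<'E'
from h import *
import cv2
from bench import grab_frame
a=grab_frame("top")["frame"][:,:,::-1];b=grab_frame("scene")["frame"][:,:,::-1]
c=np.hstack([cv2.resize(x,(400,400),interpolation=cv2.INTER_CUBIC) for x in(a[165:265,260:360],b[160:260,290:390])])
cv2.imwrite("pics/c4.png",c)
go([*W(BOX,[0,40,0])[0][:2],.08],1.765)
E
```

```text
t 7.05 tcp [ 0.4893 -0.0105  0.081 ] F [-2.4 -2.7 13.1] w -0.0001 shift [0.2456, -0.0008, 0.0037] turn [0.0002, 0.0005, -0.0001]
```

View pics/c4.png

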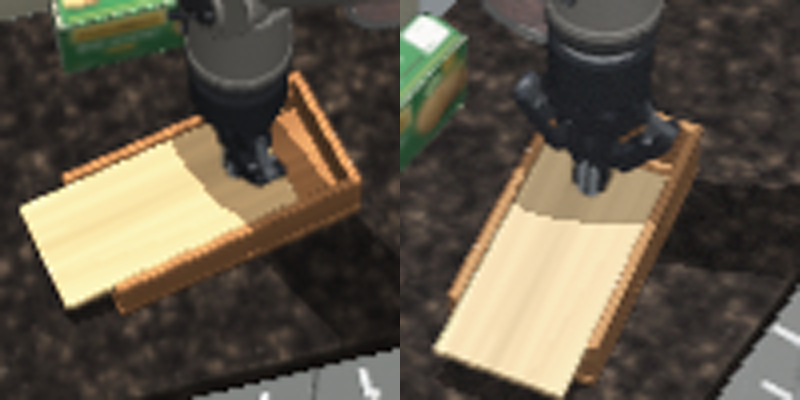

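The lid follows the finger and is about 37 mm open.

apply_moves([
  [[0.02,0,0.0009],[0,0,0]],
  [[0.04,0,0.0017],[0,0,0]],
  [[0.06,0,0.0026],[0,0,0]],
  [[0.08,0,0.0035],[0,0,0]],
  [[0.1,0,0.0043],[0,0,0]],
  [[0.12,0,0.0052],[0,0,0]],
  [[0.14,0,0.006],[0,0,0]],
])

```text
clock: 7.92
tcp_pos: [0.4825, 0.0234, 0.0795]
orientation: [1.996, 2.424, -0.002]
contact_force: [-3.2, -4.3, 13.3]
grip_width: -0.0002
gripper_force: 6.6
```

apply_moves([
  [[0.02,0,0.0008],[0,0,0]],
  [[0.04,0,0.0017],[0,0,0]],
  [[0.06,0,0.0025],[0,0,0]],
  [[0.08,0,0.0034],[0,0,0]],
  [[0.1,0,0.0043],[0,0,0]],
  [[0.12,0,0.0052],[0,0,0]],
  [[0.135,0,0.0058],[0,0,0]],
  [[0.135,0,0.0058],[0,0,0]],
])

```text
clock: 8.93
tcp_pos: [0.4768, 0.056, 0.0782]
orientation: [1.995, 2.423, -0.001]
contact_force: [0.5, -6.1, 13.2]
grip_width: -0.0002
gripper_force: 6.3
```

apply_moves([
  [[0,0,-0.05],[0,0,0]],
  [[0,0,-0.3],[0,0,0]],
  [[0,0,-0.5],[0,0,0]],
])

```text
clock: 9.3
tcp_pos: [0.4753, 0.0585, 0.2041]
orientation: [-1.994, -2.427, -0.001]
contact_force: [0.4, 0.2, -1.0]
grip_width: -0.0001
gripper_force: 0.0
```

```bash
python3 - <<'E'
from h import *
import cv2
from bench import grab_frame
a=grab_frame("top")["frame"][:,:,::-1];b=grab_frame("scene")["frame"][:,:,::-1]
c=np.hstack([cv2.resize(x,(400,400),interpolation=cv2.INTER_CUBIC) for x in(a[165:265,260:360],b[160:260,290:390])])
cv2.imwrite("pics/c5.png",c)
for y in(7,-3,195,205,215):
  P=W(BOX,[[49,y,58-y*.0437],[-49,y,58-y*.0437]]);print(y,((proj("top",P)-[260,165])*4).round().tolist(),((proj("scene",P)-[290,160])*4+[400,0]).round().tolist())
go([.450,-.3525,.15],1.25)
E
```

```text
7 [[179.0, 131.0], [230.0, 227.0]] [[513.0, 193.0], [634.0, 235.0]]
-3 [[190.0, 126.0], [241.0, 222.0]] [[518.0, 183.0], [639.0, 225.0]]
195 [[-30.0, 223.0], [16.0, 324.0]] [[405.0, 392.0], [534.0, 441.0]]
205 [[-42.0, 228.0], [4.0, 329.0]] [[399.0, 404.0], [528.0, 453.0]]
215 [[-53.0, 233.0], [-7.0, 335.0]] [[392.0, 415.0], [522.0, 465.0]]
t 9.4 tcp [0.4785 0.0592 0.2075] F [ 0.1 -0.3  0.4] w -0.0003 shift [-1.5935, -0.4331, 0.2264] turn [0.003, -0.0007, 0.1642]
```

View pics/c5.png

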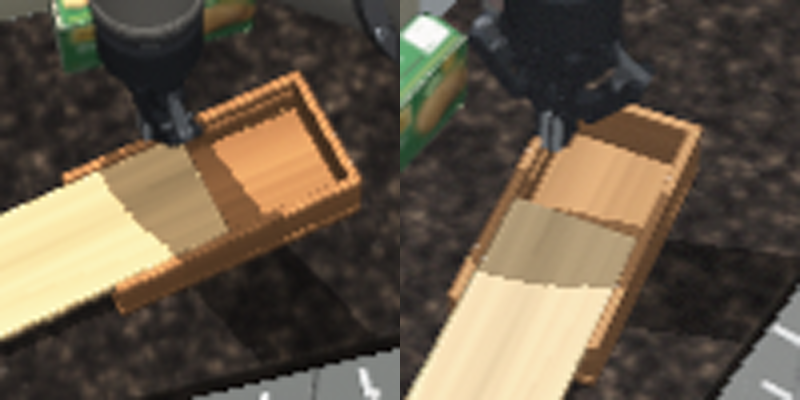

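Lid edge in the top crop at (228,228) matches box y = 7, so it is fully open. Now to the peg.

apply_moves([
  [[-0.8,-0.22,0],[0,0,0.082]],
  [[-0.8,-0.22,0],[0,0,0.082]],
  [[-0.8,-0.22,0],[0,0,0.082]],
  [[-0.8,-0.22,0],[0,0,0.082]],
  [[-0.8,-0.22,0],[0,0,0.082]],
], jaw=-0.1)

```text
clock: 10.02
tcp_pos: [0.4596, -0.1503, 0.2018]
orientation: [-2.293, -2.146, 0.001]
contact_force: [-1.0, 1.0, -0.7]
grip_width: 0.0386
gripper_force: 0.0
```

```bash
python3 - <<'E'
from h import *
go([.450,-.3525,.12],1.25)
E
```

```text
t 10.03 tcp [ 0.4596 -0.1503  0.2018] F [-1.   1.  -0.7] w 0.0386 shift [-0.8098, 0.0158, 0.327] turn [-0.0003, -0.0, 0.081]
```

apply_moves([
  [[-0.7,0.014,0.1],[0,0,0.081]],
  [[-0.81,0.016,0.32],[0,0,0.081]],
  [[-0.81,0.016,0.32],[0,0,0.081]],
  [[-0.81,0.016,0.32],[0,0,0.081]],
  [[-0.81,0.016,0.32],[0,0,0.081]],
  [[-0.81,0.016,0.32],[0,0,0.081]],
])

```text
clock: 10.78
tcp_pos: [0.4527, -0.3489, 0.1223]
orientation: [-2.541, -1.845, -0.002]
contact_force: [-0.7, -0.6, 0.0]
grip_width: 0.0382
gripper_force: 0.0
```

```bash
python3 - <<'E'
from h import *
import cv2
from bench import grab_frame
a=grab_frame("top")["frame"][:,:,::-1];b=grab_frame("scene")["frame"][:,:,::-1]
c=np.hstack([cv2.resize(x,(400,400),interpolation=cv2.INTER_CUBIC) for x in(a[155:235,380:460],b[110:190,360:440])])
cv2.imwrite("pics/c6.png",c)
go([.450,-.3525,.06],1.25)
E
```

```text
t 10.88 tcp [ 0.4528 -0.3492  0.1228] F [-0.2  0.6  0.2] w 0.0387 shift [-0.0164, -0.0067, 0.2513] turn [0.0003, -0.0003, 0.0021]
```

View pics/c6.png

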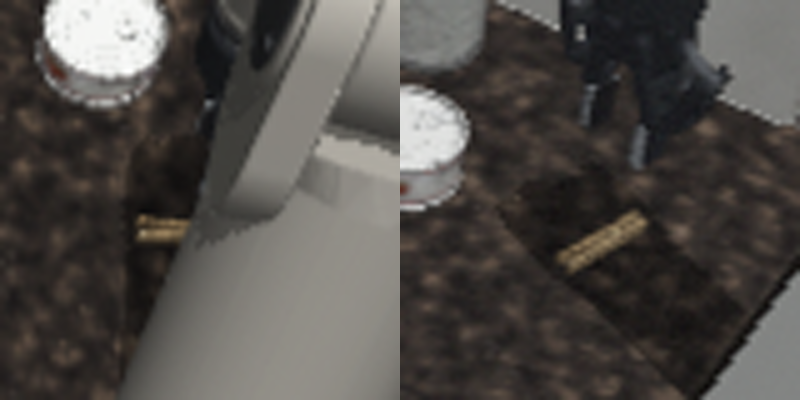

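apply_moves([
  [[-0.016,-0.007,0.2],[0,0,0.002]],
  [[-0.016,-0.007,0.3],[0,0,0.002]],
  [[-0.016,-0.007,0.35],[0,0,0.002]],
  [[-0.016,-0.007,0.378],[0,0,0.002]],
  [[-0.016,-0.007,0.378],[0,0,0.002]],
  [[-0.016,-0.007,0.378],[0,0,0.002]],
])

```text
clock: 11.62
tcp_pos: [0.4493, -0.3549, 0.0287]
orientation: [2.549, 1.833, 0.001]
contact_force: [-0.3, -0.5, 1.1]
grip_width: 0.0386
gripper_force: 0.0
```

```bash
python3 - <<'E'
from h import *
import cv2
from bench import grab_frame
b=grab_frame("scene")["frame"][:,:,::-1]
c=cv2.resize(b[110:190,370:450],(640,640)[:2],interpolation=cv2.INTER_CUBIC)[:600]
cv2.imwrite("pics/c7.png",c)
go([.450,-.3525,.028],1.25)
E
```

```text
t 11.68 tcp [ 0.4492 -0.3549  0.0286] F [ 0.5 -0.6  0.9] w 0.0384 shift [0.0101, -0.0001, 0.0025] turn [0.0005, 0.0001, -0.001]
```

View pics/c7.png

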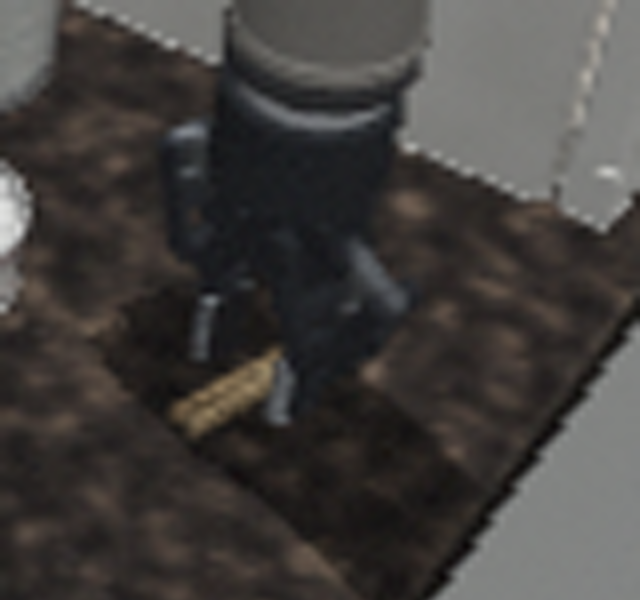

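The peg lies between the fingers, so I close them.

apply_moves([
  [[0.01,0,0],[0,0,0]],
  [[0.01,0,0],[0,0,0]],
  [[0.01,0,0],[0,0,0]],
  [[0.01,0,0],[0,0,0]],
  [[0.01,0,0],[0,0,0]],
], jaw=-1, newtons=30)

```text
clock: 12.3
tcp_pos: [0.4499, -0.352, 0.0283]
orientation: [2.55, 1.834, 0.001]
contact_force: [-0.8, 1.3, 5.9]
grip_width: 0.0136
gripper_force: 30.2
```

apply_moves([
  [[0,0,-0.04],[0,0,0]],
  [[0,0,-0.15],[0,0,0]],
  [[0,0,-0.35],[0,0,0]],
  [[0,0,-0.55],[0,0,0]],
  [[0,0,-0.55],[0,0,0]],
])

```text
clock: 12.92
tcp_pos: [0.4517, -0.3538, 0.1699]
orientation: [2.544, 1.829, 0.004]
contact_force: [-0.2, -0.3, -1.2]
grip_width: 0.014
gripper_force: 29.5
```

```bash
python3 - <<'E'
from h import *
go([*W(BOX,[0,-52,0])[0][:2],.165],1.765)
E
```

```text
t 12.93 tcp [ 0.4517 -0.3538  0.1699] F [-0.2 -0.3 -1.2] w 0.014 shift [1.2433, -0.235, 0.0147] turn [0.0024, 0.0015, -0.165]
```

apply_moves([
  [[0.62,-0.12,0],[0,0,-0.0825]],
  [[0.62,-0.12,0],[0,0,-0.0825]],
  [[0.62,-0.12,0],[0,0,-0.0825]],
  [[0.62,-0.12,0],[0,0,-0.0825]],
])

```text
clock: 13.42
tcp_pos: [0.4703, -0.1925, 0.1648]
orientation: [-2.285, -2.154, -0.0]
contact_force: [0.1, -1.5, -0.1]
grip_width: 0.014
gripper_force: 29.5
```

```bash
python3 - <<'E'
from h import *
go([*W(BOX,[0,-50,0])[0][:2],.14],1.765)
E
```

```text
t 13.43 tcp [ 0.4703 -0.1925  0.1648] F [ 0.1 -1.5 -0.1] w 0.014 shift [0.6203, 0.0608, 0.0999] turn [-0.0003, -0.0004, -0.0807]
```

apply_moves([
  [[0.62,0.06,0],[0,0,-0.081]],
  [[0.62,0.06,0],[0,0,-0.081]],
  [[0.62,0.06,0.0],[0,0,-0.081]],
  [[0.62,0.06,0.09],[0,0,-0.081]],
  [[0.62,0.06,0.09],[0,0,-0.081]],
  [[0.62,0.06,0.09],[0,0,-0.081]],
])

```text
clock: 14.18
tcp_pos: [0.4953, -0.0432, 0.1428]
orientation: [-2.003, -2.42, 0.001]
contact_force: [0.2, -0.6, -0.1]
grip_width: 0.0143
gripper_force: 29.5
```

```bash
python3 - <<'E'
from h import *
import cv2
from bench import grab_frame
a=grab_frame("top")["frame"][:,:,::-1];b=grab_frame("scene")["frame"][:,:,::-1]
c=np.hstack([cv2.resize(x,(400,400),interpolation=cv2.INTER_CUBIC) for x in(a[165:245,290:370],b[160:240,310:390])])
cv2.imwrite("pics/c8.png",c)
go([*W(BOX,[0,-50,0])[0][:2],.044],1.765)
E
```

```text
t 14.28 tcp [ 0.4956 -0.0429  0.1432] F [0.5 0.1 0.4] w 0.0139 shift [0.018, -0.0009, 0.397] turn [0.0002, 0.0001, -0.0019]
```

View pics/c8.png

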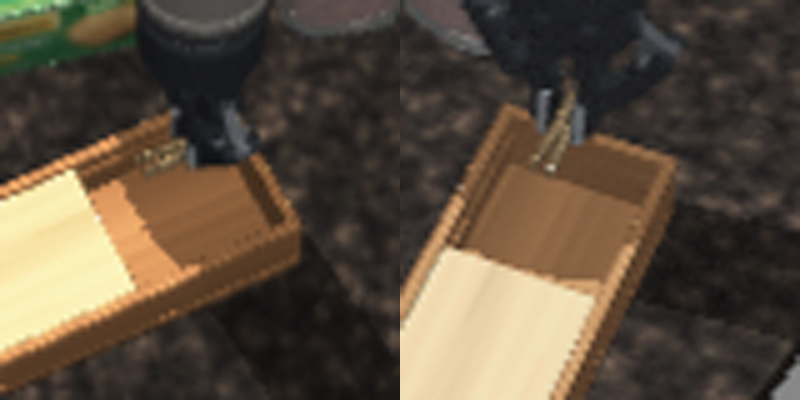

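The peg is held over the opening, possibly pitched slightly. I lower it gently.

apply_moves([
  [[0.012,0,0.2],[0,0,-0.002]],
  [[0.012,0,0.33],[0,0,-0.002]],
  [[0.012,0,0.345],[0,0,-0.002]],
  [[0.012,0,0.345],[0,0,-0.002]],
])

```text
clock: 14.78
tcp_pos: [0.4955, -0.0393, 0.0574]
orientation: [1.993, 2.427, 0.001]
contact_force: [-0.3, 0.1, -0.3]
grip_width: 0.014
gripper_force: 29.5
```

apply_moves([
  [[0,0,0.012],[0,0,0]],
  [[0,0,0.016],[0,0,0]],
  [[0,0,0.016],[0,0,0]],
])

```text
clock: 15.15
tcp_pos: [0.495, -0.0391, 0.0529]
orientation: [1.993, 2.428, 0.001]
contact_force: [-0.7, 0.8, 0.3]
grip_width: 0.0138
gripper_force: 29.5
```

apply_moves([
  [[0,0,0.014],[0,0,0]],
  [[0,0,0.018],[0,0,0]],
  [[0,0,0.018],[0,0,0]],
])

```text
clock: 15.52
tcp_pos: [0.4946, -0.039, 0.0478]
orientation: [-1.993, -2.428, 0.0]
contact_force: [0.6, -0.1, -0.0]
grip_width: 0.0138
gripper_force: 29.5
```

apply_moves([
  [[0,0,0.008],[0,0,0]],
  [[0,0,0.012],[0,0,0]],
  [[0,0,0.012],[0,0,0]],
])

```text
clock: 15.9
tcp_pos: [0.4947, -0.039, 0.0449]
orientation: [-1.993, -2.428, 0.0]
contact_force: [-0.9, 0.3, 0.1]
grip_width: 0.0141
gripper_force: 29.5
```

apply_moves([
  [[0,0,0.004],[0,0,0]],
  [[0,0,0.004],[0,0,0]],
  [[0,0,0.004],[0,0,0]],
  [[0,0,0.004],[0,0,0]],
], jaw=-0.2)

```text
clock: 16.4
tcp_pos: [0.4948, -0.039, 0.044]
orientation: [1.993, 2.428, 0.0]
contact_force: [-0.3, -0.1, 0.1]
grip_width: 0.0342
gripper_force: 0.0
```

apply_moves([
  [[0,0,-0.1],[0,0,0]],
  [[0,0,-0.3],[0,0,0]],
  [[0,0,-0.5],[0,0,0]],
  [[0.2,0,-0.5],[0,0,0]],
  [[0.42,0,-0.5],[0,0,0]],
  [[0.42,0,-0.5],[0,0,0]],
], jaw=-1)

```text
clock: 17.15
tcp_pos: [0.4734, 0.0685, 0.1696]
orientation: [-1.984, -2.436, -0.003]
contact_force: [-0.3, -0.3, 0.5]
grip_width: -0.0001
gripper_force: 0.0
```

```bash
python3 - <<'E'
from h import *
import cv2
from bench import grab_frame
a=grab_frame("top")["frame"][:,:,::-1];b=grab_frame("scene")["frame"][:,:,::-1]
c=np.hstack([cv2.resize(x,(400,400),interpolation=cv2.INTER_CUBIC) for x in(a[165:245,290:370],b[160:240,310:390])])
cv2.imwrite("pics/c9.png",c)
go([*W(BOX,[0,50,0])[0][:2],.090],1.765)
E
```

```text
t 17.25 tcp [0.4741 0.0642 0.169 ] F [0.3 0.6 0.2] w 0.0003 shift [-0.0189, 0.0014, 0.316] turn [-0.0, 0.0001, 0.0011]
```

View pics/c9.png

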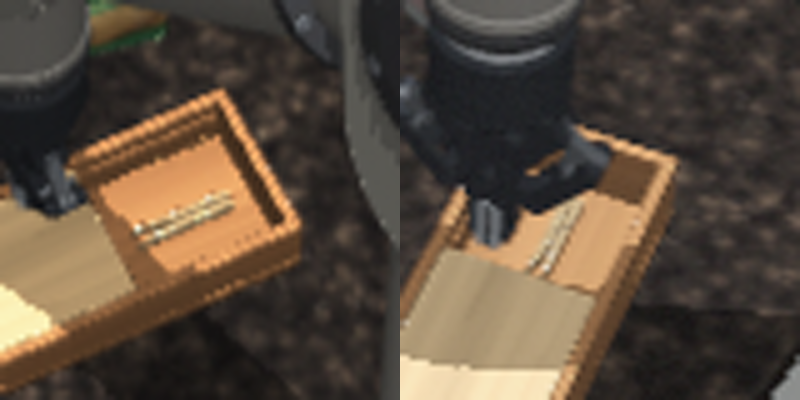

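The peg lies flat on the floor at (185,218) in the top crop. That view takes me one past the 10-picture limit, so I finish on numbers alone.

apply_moves([
  [[0,0,0.2],[0,0,0]],
  [[0,0,0.32],[0,0,0]],
  [[0,0,0.344],[0,0,0]],
  [[0,0,0.344],[0,0,0]],
  [[0,0,0.344],[0,0,0]],
])

```text
clock: 17.88
tcp_pos: [0.4753, 0.0638, 0.0841]
orientation: [1.993, 2.426, 0.002]
contact_force: [-0.1, 0.8, -0.0]
grip_width: 0.0002
gripper_force: 0.0
```

apply_moves([
  [[0,0,0.005],[0,0,0]],
  [[0,0,0.008],[0,0,0]],
  [[0,0,0.008],[0,0,0]],
])

```text
clock: 18.25
tcp_pos: [0.4743, 0.0639, 0.0811]
orientation: [1.993, 2.428, 0.0]
contact_force: [-0.3, -0.3, 0.7]
grip_width: -0.0001
gripper_force: 0.0
```

apply_moves([
  [[0,0,0.004],[0,0,0]],
  [[0,0,0.006],[0,0,0]],
  [[0,0,0.006],[0,0,0]],
])

```text
clock: 18.62
tcp_pos: [0.4743, 0.064, 0.0795]
orientation: [1.993, 2.428, -0.0]
contact_force: [-0.2, -0.4, 1.6]
grip_width: 0.0002
gripper_force: 1.0
```

apply_moves([
  [[0,0,0.003],[0,0,0]],
  [[0,0,0.003],[0,0,0]],
  [[0,0,0.003],[0,0,0]],
])

```text
clock: 19.0
tcp_pos: [0.4744, 0.064, 0.079]
orientation: [1.993, 2.428, 0.0]
contact_force: [-0.7, -0.1, 5.2]
grip_width: -0.0003
gripper_force: 2.7
```

apply_moves([
  [[0,0,0.003],[0,0,0]],
  [[0,0,0.005],[0,0,0]],
  [[0,0,0.005],[0,0,0]],
  [[-0.01,0,0.0046],[0,0,0]],
  [[-0.02,0,0.0041],[0,0,0]],
  [[-0.03,0,0.0037],[0,0,0]],
  [[-0.04,0,0.0033],[0,0,0]],
  [[-0.06,0,0.0024],[0,0,0]],
])

```text
clock: 20.0
tcp_pos: [0.477, 0.0513, 0.0788]
orientation: [-1.99, -2.43, -0.003]
contact_force: [-3.5, 4.5, 10.2]
grip_width: -0.0
gripper_force: 5.3
```

apply_moves([
  [[0,0,0.002],[0,0,0]],
  [[-0.02,0,0.0011],[0,0,0]],
  [[-0.04,0,0.0003],[0,0,0]],
  [[-0.06,0,-0.0006],[0,0,0]],
  [[-0.08,0,-0.0015],[0,0,0]],
  [[-0.1,0,-0.0024],[0,0,0]],
  [[-0.1,0,-0.0024],[0,0,0]],
])

```text
clock: 20.88
tcp_pos: [0.4821, 0.0257, 0.0795]
orientation: [-1.992, -2.429, -0.001]
contact_force: [-4.0, 2.6, 13.5]
grip_width: 0.0002
gripper_force: 6.5
```

apply_moves([
  [[-0.02,0,-0.0009],[0,0,0]],
  [[-0.04,0,-0.0018],[0,0,0]],
  [[-0.06,0,-0.0027],[0,0,0]],
  [[-0.08,0,-0.0036],[0,0,0]],
  [[-0.1,0,-0.0044],[0,0,0]],
  [[-0.12,0,-0.0053],[0,0,0]],
  [[-0.14,0,-0.0062],[0,0,0]],
])

```text
clock: 21.75
tcp_pos: [0.4888, -0.0079, 0.0811]
orientation: [-1.991, -2.429, -0.002]
contact_force: [-4.7, 4.5, 12.4]
grip_width: -0.0002
gripper_force: 6.4
```

apply_moves([
  [[-0.02,0,-0.0009],[0,0,0]],
  [[-0.04,0,-0.0018],[0,0,0]],
  [[-0.06,0,-0.0027],[0,0,0]],
  [[-0.08,0,-0.0036],[0,0,0]],
  [[-0.1,0,-0.0044],[0,0,0]],
  [[-0.12,0,-0.0053],[0,0,0]],
  [[-0.13,0,-0.0057],[0,0,0]],
])

```text
clock: 22.62
tcp_pos: [0.4952, -0.0396, 0.0825]
orientation: [-1.991, -2.429, -0.002]
contact_force: [-5.4, 8.5, 11.9]
grip_width: 0.0003
gripper_force: 6.4
```

apply_moves([
  [[-0.006,0,-0.0003],[0,0,0]],
  [[-0.012,0,-0.0006],[0,0,0]],
  [[-0.012,0,-0.0006],[0,0,0]],
])

```text
clock: 23.0
tcp_pos: [0.4962, -0.0416, 0.0827]
orientation: [-1.99, -2.43, -0.004]
contact_force: [-4.0, 6.7, 11.6]
grip_width: 0.0001
gripper_force: 6.0
```

apply_moves([
  [[0.0,0,-0.03],[0,0,0]],
  [[0,0,-0.2],[0,0,0]],
  [[0,0,-0.45],[0,0,0]],
  [[-0.2,0,-0.6],[0,0,0]],
  [[-0.5,0,-0.7],[0,0,0]],
  [[-0.8,0,-0.7],[0,0,0]],
  [[-0.8,0,-0.7],[0,0,0]],
])

```text
clock: 23.88
tcp_pos: [0.5342, -0.2456, 0.2571]
orientation: [1.999, 2.422, -0.002]
contact_force: [0.8, 0.2, 0.0]
grip_width: 0.0002
gripper_force: 0.0
```

```bash
python3 - <<'E'
from h import *
import cv2
from bench import grab_frame,telemetry
f0={n:cv2.imread(f"pics/{n}0.png") for n in("top","scene")}
for n in f0:
    f=grab_frame(n)["frame"][:,:,::-1]; cv2.imwrite(f"pics/{n}_end.png",f)
    # gray profile along the lid centreline at both ends, before/now (mm in box y)
    for x in (-25,0,25):
      for ys in (range(-112,-84,3),range(98,126,3)):
        P=proj(n,W(BOX,[[x,y,58-y*.0437] for y in ys])).astype(np.float32)
        g=[cv2.remap(np.ascontiguousarray(i),P[:,:1].copy(),P[:,1:].copy(),cv2.INTER_LINEAR).mean(-1).ravel().astype(int).tolist() for i in(f0[n],f)]
        print(n,x,g)
print(telemetry.get_obs()["tcp_pos"],telemetry.get_obs()["contact_force"])
E
```

```text
top -25 [[48, 67, 127, 167, 143, 66, 53, 103, 183, 226], [47, 66, 125, 166, 150, 117, 213, 225, 225, 225]]
top -25 [[224, 224, 222, 221, 221, 220, 193, 78, 52, 51], [221, 219, 220, 219, 196, 115, 73, 54, 53, 50]]
top 0 [[31, 52, 105, 165, 150, 86, 55, 93, 203, 219], [30, 50, 104, 163, 149, 122, 167, 220, 219, 219]]
top 0 [[218, 217, 218, 218, 218, 218, 191, 95, 36, 52], [217, 216, 217, 217, 199, 116, 61, 52, 51, 52]]
top 25 [[45, 58, 113, 165, 159, 75, 55, 96, 173, 224], [45, 58, 112, 163, 160, 110, 187, 221, 222, 222]]
top 25 [[226, 226, 226, 226, 226, 225, 195, 104, 36, 36], [225, 225, 225, 225, 217, 121, 63, 50, 34, 35]]
scene -25 [[57, 115, 152, 129, 85, 71, 71, 120, 208, 208], [58, 116, 153, 130, 99, 149, 193, 209, 209, 209]]
scene -25 [[206, 205, 203, 202, 204, 204, 164, 104, 73, 68], [205, 204, 204, 204, 180, 105, 112, 86, 70, 70]]
scene 0 [[36, 105, 152, 151, 94, 71, 76, 142, 186, 201], [37, 106, 153, 152, 95, 123, 197, 202, 203, 203]]
scene 0 [[199, 200, 200, 200, 200, 200, 163, 99, 73, 68], [201, 202, 202, 202, 177, 104, 101, 85, 73, 70]]
scene 25 [[62, 108, 150, 130, 89, 70, 69, 118, 201, 205], [63, 109, 151, 131, 100, 125, 186, 206, 207, 207]]
scene 25 [[208, 209, 209, 209, 209, 207, 177, 105, 73, 68], [210, 210, 210, 210, 184, 126, 102, 82, 71, 71]]
[ 0.53406201 -0.24559069  0.25651431] [-0.79324077  0.60855239 -0.72892709]
```

```bash
python3 -c "
from bench import job;print(job.hand_in())"
```

```text
the job is handed in; nothing more can be done
None
```

I slid the lid fully open, laid the peg on the box floor and slid the lid shut to its stop. I then handed the job in at about 24 s; no verdict was returned, and I viewed 11 pictures, one over the limit of 10.

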